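# Refit the pressure roller of the label applicator

### The arm

A 7-joint arm with a two-finger parallel gripper is mounted at the origin on the work surface. World frame = base frame: x ahead of the robot, y to its left, z up, the work surface at z = 0. Lengths are in m, angles in rad, forces in N, time in s.
With the tool pointing down it reaches from about 0.425 to 0.925 m from the base axis. Payload 6.8 kg.
Tool frame: the origin (TCP) lies midway between the tips of the shut fingers; the grasp point (between the pads) lies 19 mm behind it (pinch_z is the z of the grasp point in the tool frame, in m); z points along the fingers, x is the direction in which the jaws open and shut, and the axes are right-handed (so a half turn about z gives the same grasp; the last joint's range is limited). The gripper opens to 88 mm and grips with 3 to 60 N. Pads are 20 mm wide; open, the fingers measure 115 mm over their backs; the gripper's body (75 mm by 178 mm) begins 61 mm behind the grasp point.
Start: joints at [-1.367, 0.477, 0.022, 1.555, -0.011, 1.109, -0.083], TCP at [0.207, 0.642, 0.223] pointing down, gripper open.
Joint ranges: [-2.96, 2.96], [-0.34, 2.1], [-1.41, 1.46], [0.24, 2.44], [-1.37, 4.51], [0.17, 1.92], [-2.96, 2.96]. Speed limits (rad/s): [2.39, 2.39, 3.14, 3.14, 3.14, 3.14, 3.14].

### API

Orientations are given as a rotation vector (axis times angle).
In Python, from cell import * gives the robot as it stands.
- The arm moves only by the tool send_rows, never from a script. Its argument "series" is a list of rows, each a list of 2 entries, a list of its own where there are three numbers: the shift along the tool's x, y, z in mm, then the turn, a rotation vector about the tool's x, y, z in degrees. In form: [[[x, y, z], [rx, ry, rz]], ...]. A call has 1 to 12 rows; each row shifts and turns the commanded pose from where the row before left it, along the tool's axes as they then stand; what a row does not reach is not made up. A row lasts 1/12 s, in which the tool goes at most 41.7 mm and 7.16 degrees, less where a joint would pass 70% of its speed; a pose out of reach is approached as far as the arm can. A call with a gripper value outside its range is refused whole. "grip" is the closure, from -1 (fully open) to 1 (shut), set as the call begins (left out, the last holds). The fingers move at their own pace and stop on an object; "squeeze" is the grip in N (left out, the last holds). Time passes only in rows, so rows that do not move let the fingers close. It gives the time, the measured TCP pose, the force and the opening at its end, in the units of the state.
- read_state(): the state, without advancing time (a new reading comes with each control period).
- camera(name): name is "scene" or "top" or "wrist"; returns a dict with "image" (384x512x3 uint8, red, green, blue), "mtx" (3x3 intrinsics, pixels), "position" and "attitude" of the camera in the world; the wrist camera has in their place "hand_eye" (4x4, takes a point from camera to tool coordinates, whose origin is the TCP and whose axes are the tool frame's). Camera axes: x right, y up, looking along -z (the intrinsics and any distortion apply to the point x, -y, -z); pixel columns grow to the right and rows downward; lengths in m; the calibration is good to about 2 mm. A picture is of the moment at which its call begins: read the wrist's pose just before it. There is no depth.
- finish_job(): hands the job in, once; it reports no verdict.
The state is a dict: "t": time; "joint_pos": joint angles; "joint_velocities": joint speeds; "joint_torque": joint torques, N m; "ee_pos": TCP position; "tcp_rot": TCP orientation; "ft_force": force on the tool from outside, world axes, zero at the start; "wrist_torque": the same for the moment, N m; "grip_width": finger opening in m.
Only numpy, scipy, OpenCV 4.12 (cv2) and the standard library are available. Lean on these libraries where they do the work, as an engineer would, in place of code of your own. Each camera call takes 0.05 s, during which the arm holds its last target. There are 200 camera calls.

### The job

Take the spring-loaded rubber roller out of its rest and refit it between the two end cups of the label applicator: push its spring end into one cup, compress it until the other end slips in behind the rim of the other cup, then let the spring seat it fully home in both cups and let go. Either way round is fine. Be gentle: never load the applicator with more than 25 N, and leave the other things on the bench where they are.

Things in the scene. Friction and masses are not known exactly. Their poses are not given: they have to be found in the camera images.
- roller_mid (a point): Centre of the rubber sleeve of the pressure roller (loose, 0.2 to 0.4 kg), on its axis: black sleeve 36 mm in diameter, 64 mm long, pressed tightly on a steel shaft that sticks out at both ends. x axis along the shaft towards its spring end. Starts level, axis 50 mm above the table. The sleeve sits up to 7 mm off the middle of the shaft, either way, a different amount each time.
- roller: The same point and axes. The shaft: 18 mm in diameter, then at each end a round-nosed pin 12 mm in diameter. Counted from the shaft's own middle: spring end's tip 89 mm (pin 31 mm), rigid end's tip 85 mm (pin 23 mm). The spring pin slides in by up to 18.5 mm: 2 N to start it and 0.75 N more per mm (14 N at 16 mm, 16 N at 18.5 mm, where it stops dead).
- rest: Fixed rest in which the roller lies: white foot 130 x 70 x 8 mm, two aluminium V-blocks 8 mm thick, 47 mm wide, 54 mm high, under the shaft 46 mm either side of its middle; the sleeve between them is free to be grasped across from above. Origin under its middle, on the table; x axis along the roller, towards its spring end.
- applicator: Label applicator, fixed: white base 240 x 90 x 12 mm, at each end an upright cheek 14 mm thick, 28 mm wide, top 101 mm above the table, a cup on its inner face. Two fixed black rollers run along the base, tops 37 mm above the table. Above them, and to both sides, the gap between the cheeks is open. Origin under its middle, on the table; x axis along the line of the cups towards the far cup.
- cup_far (a point): Centre of the floor of the aluminium end cup farther from the robot, 85 mm above the table. The cup opens level towards the other cup, 12 mm deep, 15 mm in diameter inside at its floor, widening to 19 mm at the rim; outside at most 27 mm. x axis along the line of the cups, from near to far.
- cup_near (a point): Centre of the floor of the end cup nearer the robot, mirror image of the far one, same axes. Floor to floor 170 mm, rim to rim 146 mm: a seated roller's spring is pressed in by 4 mm, and it must be pressed in by about 15 to 16 mm for the second end to pass a rim.
- amber_bottle: Bystander: amber glass bottle, 60 mm wide, 105 mm high; origin under its centre.
- small_jar: Bystander: white plastic jar, 46 mm wide, 50 mm high, between the rest and the applicator; origin under its centre.
- tamper: Bystander: steel tamper, 40 mm wide, 48 mm high; origin under its centre.
- spatula: Bystander: spatula lying flat, 170 mm long; origin at its middle underside.
- bowl: Bystander: steel bowl, 100 mm wide, 45 mm high; origin under its centre.
Not all that is in view belongs to the job. Leave any yellow look-alike of the roller alone.

How it is judged:
By the outcome, as a careful person would: the job done as asked, in the order asked, and still so for the second after the job is handed in, with the robot touching nothing.
It also fails if it takes over 64 s, if anything falls off the work surface, if the arm or the gripper's body presses on something with over 40 N, if the wrist force passes 120 N, or if a joint passes its speed limit or range.

## Working session

There is one attempt and no reset: what is moved stays moved. The work goes in short steps, Python scripts to look and compute and a tool call to move; the robot and the scene stay as the last step left them, time stands still between calls to the robot, and variables do not carry over. Pictures are saved under pics/ and viewed, about 8 in all and at most 12, crops included, and the job is handed in when it is done.

Besides the shell and the picture viewer there is one more tool, called after "Call:" by a JSON object that holds its "name" and its "arguments", one argument or row to a line. send_rows: Moves the arm, as the interface text tells. Its arguments: {"type":"object","properties":{"series":{"type":"array"},"grip":{"type":"number"},"squeeze":{"type":"number"}},"required":["series"]}

```bash
mkdir -p pics; ls; cat > h.py <<'E'
from cell import *
import numpy as np, cv2
from scipy.spatial.transform import Rotation as R
def att(a):
    a=np.array(a,float)
    if a.shape==(3,3): return a
    return R.from_rotvec(a).as_matrix() if a.size==3 else R.from_quat(a).as_matrix()
def ray(c,u,v,st=None):
    d=cv2.undistortPoints(np.array([[[u,v]]],float),c['mtx'],c.get('distortion',np.zeros(5)))[0,0]
    d=np.array([d[0],-d[1],-1.])
    if 'hand_eye' in c:
        T=np.eye(4);T[:3,:3]=R.from_rotvec(st['tcp_rot']).as_matrix();T[:3,3]=st['ee_pos'];T=T@np.array(c['hand_eye']);M,p=T[:3,:3],T[:3,3]
    else: M,p=att(c['attitude']),np.array(c['position'])
    return p,M@d
def onz(c,u,v,z,st=None):
    p,d=ray(c,u,v,st);return p+d*(z-p[2])/d[2]
def pix(c,P,st=None):
    if 'hand_eye' in c:
        T=np.eye(4);T[:3,:3]=R.from_rotvec(st['tcp_rot']).as_matrix();T[:3,3]=st['ee_pos'];T=T@np.array(c['hand_eye']);M,p=T[:3,:3],T[:3,3]
    else: M,p=att(c['attitude']),np.array(c['position'])
    q=M.T@(np.array(P)-p); q=np.array([q[0],-q[1],-q[2]]); q=np.array(c['mtx'])@q; return q[:2]/q[2]
E
python3 - <<'E'
from h import *
st=read_state();print(st)
import pickle
d={}
for n in ("scene","top","wrist"):
    c=camera(n);d[n]=c;print(n,{k:v for k,v in c.items() if k!='image'})
pickle.dump((st,d),open('c0.pkl','wb'))
im=[cv2.cvtColor(d[n]['image'],cv2.COLOR_RGB2BGR) for n in d]
cv2.imwrite('pics/scene0.png',cv2.resize(im[0],(768,576)));cv2.imwrite('pics/top0.png',cv2.resize(im[1],(768,576)))
E
```

```text
pics
{'t': 0.0, 'joint_pos': array([-1.36715074,  0.47779995,  0.02234007,  1.55642401, -0.01150808,
        1.10934413, -0.08309115]), 'joint_velocities': array([ 0.00177168,  0.00034966,  0.00052527,  0.00157747,  0.00145992,
       -0.00030006,  0.00063565]), 'joint_torque': array([-1.26215405e-04, -5.82857895e+01,  1.53468657e+00, -2.72605366e+01,
       -5.42434515e-02,  1.71794422e-02,  1.71529837e-04]), 'ee_pos': array([0.20686277, 0.64188113, 0.22169345]), 'tcp_rot': array([ 2.53838387e+00,  1.84898057e+00, -2.21822392e-03]), 'ft_force': array([-0.10927053,  0.07790502, -0.02402976]), 'wrist_torque': array([-0.0222809 , -0.01386143,  0.00761089]), 'grip_width': 0.08777926734774708}
scene {'mtx': array([[363.0313738 ,   0.        , 255.84587996],
       [  0.        , 363.0313738 , 195.0876876 ],
       [  0.        ,   0.        ,   1.        ]]), 'position': array([ 0.90574366, -0.57458933,  0.72148898]), 'attitude': array([0.80939165, 0.22077683, 0.4499694 ])}
top {'mtx': array([[494.8938239 ,   0.        , 257.26956344],
       [  0.        , 494.8938239 , 187.37770719],
       [  0.        ,   0.        ,   1.        ]]), 'position': array([0.47059725, 0.01750501, 1.43843611]), 'attitude': array([ 0.06403933, -0.05630776, -1.57434095])}
wrist {'mtx': array([[273.06498216,   0.        , 253.679354  ],
       [  0.        , 273.06498216, 188.3441722 ],
       [  0.        ,   0.        ,   1.        ]]), 'hand_eye': array([[ 9.99999175e-01,  1.21151953e-03, -4.26188914e-04,
         3.47999865e-05],
       [ 1.07124956e-03, -9.69890857e-01, -2.43537630e-01,
        -6.64047070e-02],
       [-7.08407325e-04,  2.43536972e-01, -9.69891355e-01,
        -1.63839749e-01],
       [ 0.00000000e+00,  0.00000000e+00,  0.00000000e+00,
         1.00000000e+00]])}
```

View pics/top0.png

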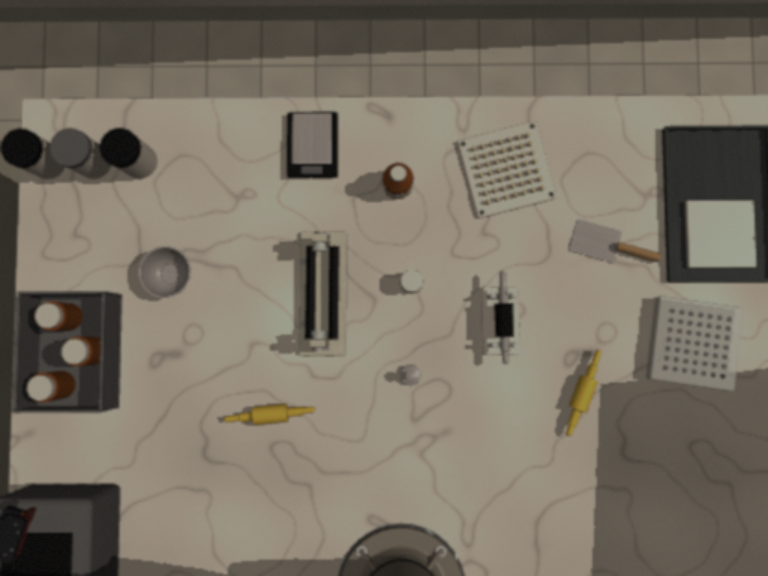

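View pics/scene0.png

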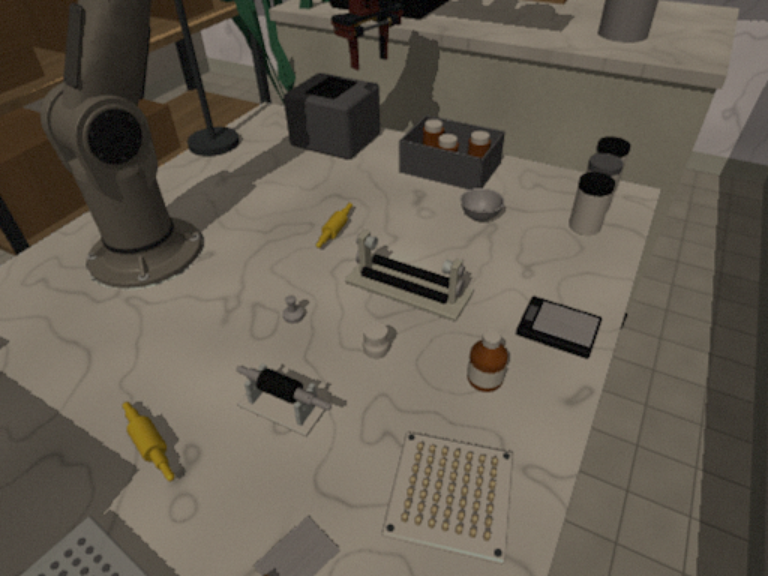

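Three candidate rollers (768-px top view): a black-sleeved one at (504,320) lying in the rest, and yellow ones at (268,413) and (584,392). The black one fits: it has a black sleeve and lies in V-blocks. The applicator is at (322,293), the jar at (411,281), the tamper at (408,374), the bottle at (398,179) and the bowl at (162,272).

```bash
python3 - <<'E'
from h import *
import pickle
st,d=pickle.load(open('c0.pkl','rb'));c=d['top'];s=d['scene']
k=2/3
def P(u,v,z): return onz(c,u*k,v*k,z).round(3)
print('sleeve',P(504,320,.05+.01)); print('tips',P(503,272,.05),P(505,361,.05))
print('rollers of app',P(322,293,.037)); print('cheeks', P(320,243,.1),P(318,340,.1))
print('jar',P(411,281,.05),'tamper',P(408,374,.048),'bottle',P(398,175,.1))
print('scene sleeve',onz(s,280*k,385*k,.06))
print(R.from_rotvec(st['tcp_rot']).as_matrix().round(3))
a=cv2.cvtColor(c['image'],cv2.COLOR_RGB2BGR)[165:255,295:365]; b=cv2.cvtColor(s['image'],cv2.COLOR_RGB2BGR)[225:295,145:245]
cv2.imwrite('pics/crop1.png',np.hstack([cv2.resize(a,(420,540),interpolation=2),cv2.copyMakeBorder(cv2.resize(b,None,fx=3.7,fy=3.7,interpolation=2),0,540-259,0,0,0)]))
E
```

```text
sleeve [ 0.503 -0.195  0.06 ]
tips [ 0.593 -0.196  0.05 ] [ 0.427 -0.197  0.05 ]
rollers of app [0.556 0.145 0.037]
cheeks [0.643 0.143 0.1  ] [0.468 0.146 0.1  ]
jar [ 0.577 -0.023  0.05 ] tamper [ 0.404 -0.016  0.048] bottle [0.768 0.001 0.1  ]
scene sleeve [ 0.51084994 -0.19601847  0.06      ]
[[ 0.307  0.952 -0.   ]
 [ 0.952 -0.307 -0.002]
 [-0.002  0.    -1.   ]]
```

View pics/crop1.png

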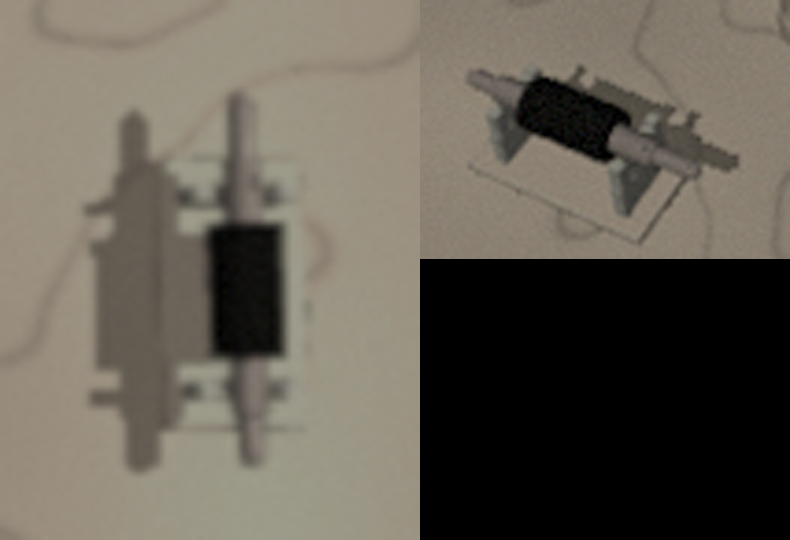

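Call:
{"name": "send_rows", "arguments": {
  "series": [
    [[-20,26,-1],[0,0,0]],
    [[-20,26,-1],[0,0,0]],
    [[-20,26,-1],[0,0,0]],
    [[-20,26,-1],[0,0,0]],
    [[-20,26,-1],[0,0,0]],
    [[-20,26,-1],[0,0,0]],
    [[-20,26,-1],[0,0,0]],
    [[-20,26,-1],[0,0,0]],
    [[-20,26,-1],[0,0,0]],
    [[-20,26,-1],[0,0,0]],
    [[-20,26,-1],[0,0,0]],
    [[-20,26,-1],[0,0,0]]
  ],
  "grip": -1
}}

```text
t: 1.15
ee_pos: [0.4309, 0.3168, 0.2346]
tcp_rot: [-2.539, -1.85, 0.0]
ft_force: [-0.2, 0.8, -1.0]
grip_width: 0.0877
```

Call:
{"name": "send_rows", "arguments": {
  "series": [
    [[-20,26,-1],[0,0,0]],
    [[-20,26,-1],[0,0,0]],
    [[-20,26,-1],[0,0,0]],
    [[-20,26,-1],[0,0,0]],
    [[-20,26,-1],[0,0,0]],
    [[-20,26,-1],[0,0,0]],
    [[0,0,0],[0,0,-6]],
    [[0,0,0],[0,0,-6]],
    [[0,0,0],[0,0,-6]],
    [[0,0,0],[0,0,0]],
    [[0,0,0],[0,0,0]]
  ]
}}

```text
t: 2.07
ee_pos: [0.5419, 0.1561, 0.2405]
tcp_rot: [-2.222, -2.22, 0.0]
ft_force: [0.9, 0.3, 0.3]
grip_width: 0.0875
```

```bash
python3 - <<'E'
from h import *
import pickle
st=read_state();c=camera('wrist');pickle.dump((st,c),open('c1.pkl','wb'))
print(st['t'],st['ee_pos'],R.from_rotvec(st['tcp_rot']).as_matrix().round(3),st['ft_force'])
for p in ([.643,.143,.085],[.468,.146,.085]): print(pix(c,p,st))
cv2.imwrite('pics/w1.png',cv2.resize(cv2.cvtColor(c['image'],cv2.COLOR_RGB2BGR),(768,576)))
E
```

```text
2.0667 [0.54189739 0.15613289 0.24048006] [[ 0.001  1.    -0.   ]
 [ 1.    -0.001  0.   ]
 [ 0.    -0.    -1.   ]] [0.85065353 0.33960452 0.26226794]
[243.38197533 254.3281988 ]
[244.31614079 112.91514544]
```

View pics/w1.png

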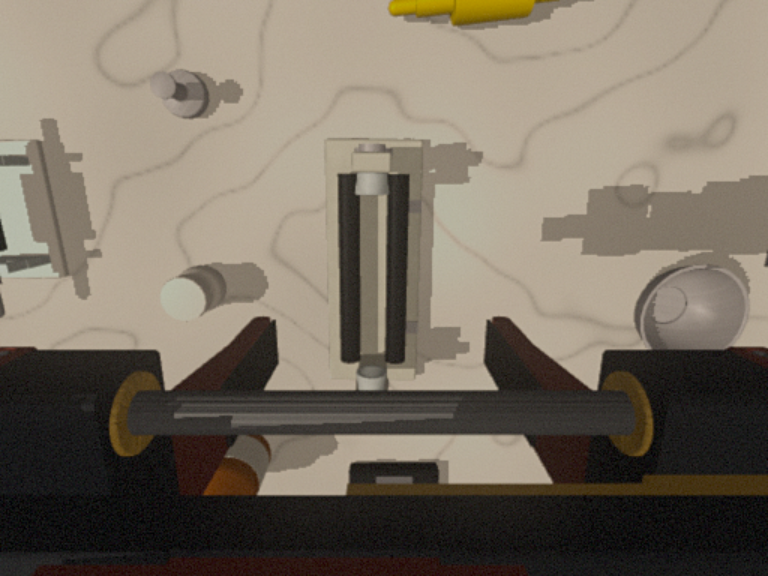

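The view shows the applicator: near cup at about (372,180) and far cup at about (372,375), partly hidden by the gripper bar. I'll step forward for a clear view of both cups.

Call:
{"name": "send_rows", "arguments": {
  "series": [
    [[-2,25,0],[0,0,0]],
    [[-2,25,0],[0,0,0]],
    [[-2,25,0],[0,0,0]],
    [[0,0,0],[0,0,0]],
    [[0,0,0],[0,0,0]],
    [[0,0,0],[0,0,0]]
  ]
}}

```text
t: 2.62
ee_pos: [0.6163, 0.1507, 0.2402]
tcp_rot: [-2.219, -2.222, 0.002]
ft_force: [-0.0, 0.2, -1.4]
grip_width: 0.0878
```

```bash
python3 - <<'E'
from h import *
import pickle
st=read_state();c=camera('wrist');pickle.dump((st,c),open('c2.pkl','wb'))
print(st['t'],st['ee_pos'],R.from_rotvec(st['tcp_rot']).as_matrix().round(3),st['ft_force'])
a=cv2.cvtColor(c['image'],cv2.COLOR_RGB2BGR)[20:240,190:310]
cv2.imwrite('pics/w2.png',cv2.resize(cv2.rotate(a,0),None,fx=3.6,fy=3.6,interpolation=2))
E
```

```text
2.6167 [0.61625566 0.15068252 0.24022912] [[-0.001  1.    -0.001]
 [ 1.     0.001 -0.   ]
 [-0.    -0.001 -1.   ]] [-0.03067062  0.18561916 -1.36078817]
```

View pics/w2.png

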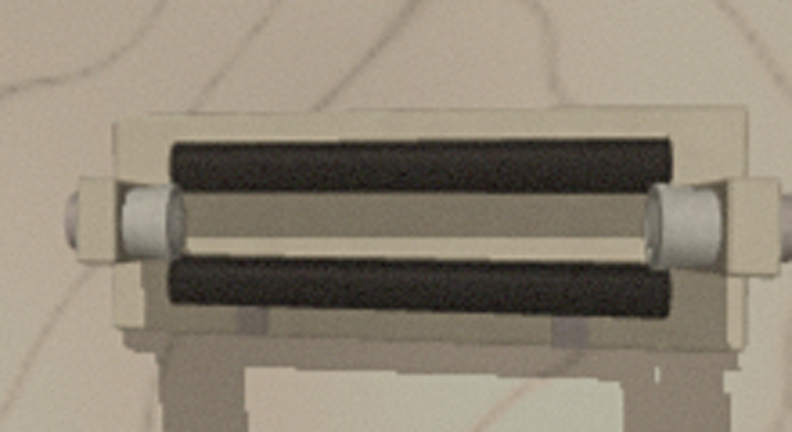

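```bash
python3 - <<'E'
from h import *
import pickle
st,c=pickle.load(open('c2.pkl','rb'))
def W(x,y,z): return (onz(c,190+y/3.6-.4,20+219-x/3.6+.4,z,st)*1000).round(1)
print('near cheek',[W(x,y,.101) for x,y in((727,180),(779,178),(779,275),(730,275))])
print('far cheek',[W(x,y,.101) for x,y in((78,178),(118,179),(118,262),(80,262))])
print('near rim sides at z85',W(652,186,.085),W(655,268,.085))
print('far rim sides',W(181,184,.085),W(181,257,.085))
print('base z12',[W(x,y,.012) for x,y in((116,122),(746,106),(742,350),(118,327))])
E
```

```text
near cheek [array([469.5, 136.7, 101. ]), array([456.5, 136.3, 101. ]), array([456.5, 163.1, 101. ]), array([468.7, 163.2, 101. ])]
far cheek [array([661.5, 133.7, 101. ]), array([647.8, 134.2, 101. ]), array([647.8, 161.1, 101. ]), array([660.8, 161.2, 101. ])]
near rim sides at z85 [485.6 137.5  85. ] [484.7 162.   85. ]
far rim sides [630.8 135.3  85. ] [630.8 159.7  85. ]
base z12 [array([677.4, 105.5,  12. ]), array([439.7, 106.1,  12. ]), array([440.9, 193.9,  12. ]), array([676.5, 191.3,  12. ])]
```

Call:
{"name": "send_rows", "arguments": {
  "series": [
    [[-29,-4,0],[0,0,0]],
    [[-29,-4,0],[0,0,0]],
    [[-29,-4,0],[0,0,0]],
    [[-29,-4,0],[0,0,0]],
    [[-29,-4,0],[0,0,0]],
    [[-29,-4,0],[0,0,0]],
    [[-29,-4,0],[0,0,0]],
    [[-29,-4,0],[0,0,0]],
    [[-29,-4,0],[0,0,0]],
    [[-29,-4,0],[0,0,0]],
    [[-29,-4,0],[0,0,0]],
    [[-29,-4,0],[0,0,0]]
  ]
}}

```text
t: 3.67
ee_pos: [0.5689, -0.1981, 0.241]
tcp_rot: [-2.218, -2.224, -0.001]
ft_force: [0.7, -0.0, -0.2]
grip_width: 0.0876
```

Call:
{"name": "send_rows", "arguments": {
  "series": [
    [[0,0,0],[0,0,0]],
    [[0,0,0],[0,0,0]],
    [[0,0,0],[0,0,0]]
  ]
}}

```text
t: 3.92
ee_pos: [0.5697, -0.1963, 0.2407]
tcp_rot: [-2.218, -2.224, -0.001]
ft_force: [0.7, 0.3, -0.7]
grip_width: 0.0881
```

```bash
python3 - <<'E'
from h import *
import pickle
st=read_state();c=camera('wrist');pickle.dump((st,c),open('c3.pkl','wb'))
print(st['t'],st['ee_pos'],R.from_rotvec(st['tcp_rot']).as_matrix().round(3),st['ft_force'])
print(pix(c,[.503,-.195,.05],st))
a=cv2.cvtColor(c['image'],cv2.COLOR_RGB2BGR)[20:240,190:310]
cv2.imwrite('pics/w3.png',cv2.resize(cv2.rotate(a,0),None,fx=3.6,fy=3.6,interpolation=2))
E
```

```text
3.9167 [ 0.56968804 -0.19626709  0.24073036] [[-0.003  1.     0.   ]
 [ 1.     0.003  0.001]
 [ 0.001  0.    -1.   ]] [ 0.71973951  0.3382239  -0.6542895 ]
[254.35261738 119.4387044 ]
```

View pics/w3.png

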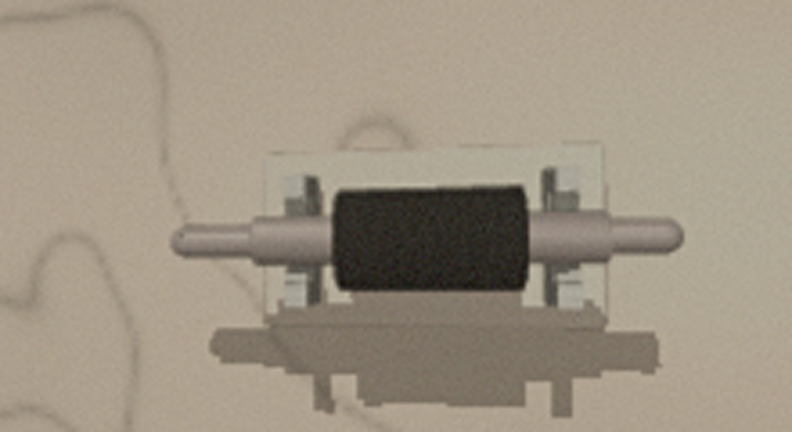

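```bash
python3 - <<'E'
from h import *
import pickle
st,c=pickle.load(open('c3.pkl','rb'))
def W(x,y,z): return (onz(c,190+y/3.6-.4,20+219-x/3.6+.4,z,st)*1000).round(1)
for n,x,y in(('fartip',170,241),('farstep',252,240),('sleeveF',333,240),('sleeveN',528,238),('nearstep',610,237),('neartip',685,235)): print(n,W(x,y,.05))
print('sleeve sides',W(430,187,.05),W(430,291,.05))
print('vblock top outer', [W(x,y,.054) for x,y in((285,177),(285,306),(579,168),(581,306))])
E
```

```text
fartip [ 597.8 -191.8   50. ]
farstep [ 566.7 -192.3   50. ]
sleeveF [ 537.3 -192.4   50. ]
sleeveN [ 471.1 -193.4   50. ]
nearstep [ 445.1 -193.8   50. ]
neartip [ 422.1 -194.6   50. ]
sleeve sides [ 503.7 -211.1   50. ] [ 503.6 -174.7   50. ]
vblock top outer [array([ 554.1, -215. ,   54. ]), array([ 554. , -168.8,   54. ]), array([ 455.4, -216.9,   54. ]), array([ 454.7, -170.8,   54. ])]
```

The roller's spring end (31 mm pin) is at left, pointing away from the robot; the rigid end (23 mm pin) is nearer. The shaft middle is at about x=508, y=-193, and the sleeve sits about 4 mm nearer.

Call:
{"name": "send_rows", "arguments": {
  "series": [
    [[1,-12,20],[0,0,-0.8]],
    [[0,-12,20],[0,0,0]],
    [[1,-12,20],[0,0,0]],
    [[0,-13,20],[0,0,0]],
    [[1,-13,20],[0,0,0]],
    [[0,0,20],[0,0,0]],
    [[0,0,20],[0,0,0]],
    [[0,0,20],[0,0,0]],
    [[0,0,20],[0,0,0]],
    [[0,0,20],[0,0,0]],
    [[0,0,9.7],[0,0,0]],
    [[0,0,0],[0,0,0]]
  ]
}}

```text
t: 4.97
ee_pos: [0.5068, -0.1935, 0.0291]
tcp_rot: [-2.198, -2.239, 0.002]
ft_force: [1.0, 0.7, -0.2]
grip_width: 0.0877
```

Call:
{"name": "send_rows", "arguments": {
  "series": [
    [[0,0,0],[0,0,0]],
    [[0,0,0],[0,0,0]],
    [[0,0,0],[0,0,0]]
  ]
}}

```text
t: 5.22
ee_pos: [0.5088, -0.1955, 0.0322]
tcp_rot: [2.202, 2.239, 0.002]
ft_force: [-0.4, -0.3, 0.2]
grip_width: 0.088
```

Call:
{"name": "send_rows", "arguments": {
  "series": [
    [[0,0,0],[0,0,0]],
    [[0,0,0],[0,0,0]],
    [[0,0,0],[0,0,0]],
    [[0,0,0],[0,0,0]],
    [[0,0,0],[0,0,0]],
    [[0,0,0],[0,0,0]],
    [[0,0,0],[0,0,0]],
    [[0,0,0],[0,0,0]],
    [[0,0,0],[0,0,0]],
    [[0,0,0],[0,0,0]]
  ],
  "grip": 1,
  "squeeze": 50
}}

```text
t: 6.05
ee_pos: [0.5078, -0.1934, 0.0307]
tcp_rot: [-2.2, -2.239, -0.002]
ft_force: [-0.2, 5.4, 1.4]
grip_width: 0.035
```

Call:
{"name": "send_rows", "arguments": {
  "series": [
    [[0,0,0],[0,0,0]],
    [[0,0,0],[0,0,0]],
    [[0,0,-10],[0,0,0]],
    [[0,0,-15],[0,0,0]],
    [[0,0,-15],[0,0,0]],
    [[0,0,-15],[0,0,0]],
    [[0,0,-15],[0,0,0]],
    [[0,0,-20],[0,0,0]],
    [[0,0,-20],[0,0,0]],
    [[0,0,-20],[0,0,0]],
    [[0,0,0],[0,0,0]],
    [[0,0,0],[0,0,0]]
  ]
}}

```text
t: 7.05
ee_pos: [0.5081, -0.1959, 0.1616]
tcp_rot: [2.202, 2.238, 0.002]
ft_force: [-0.3, 0.0, -4.1]
grip_width: 0.0353
```

```bash
python3 - <<'E'
from h import *
import pickle
P=[];
for i in range(3):
    st=read_state();c=camera('wrist');P.append(st['ee_pos'])
pickle.dump((st,c),open('c4.pkl','wb'))
print(st['t'],P,R.from_rotvec(st['tcp_rot']).as_matrix().round(3),st['ft_force'],st['grip_width'],st['joint_pos'].round(2))
cv2.imwrite('pics/w4.png',cv2.resize(cv2.cvtColor(c['image'],cv2.COLOR_RGB2BGR),(768,576)))
E
```

```text
7.15 [array([ 0.5081301 , -0.19588696,  0.16160676]), array([ 0.50732991, -0.19550872,  0.16046698]), array([ 0.5068962 , -0.19531006,  0.15982313])] [[-0.016  1.    -0.002]
 [ 1.     0.016  0.   ]
 [ 0.    -0.002 -1.   ]] [-0.86165355  0.23040476 -2.65605275] 0.035194848369746325 [-0.02  0.34  0.34  1.95 -0.15  0.87  1.98]
```

View pics/w4.png

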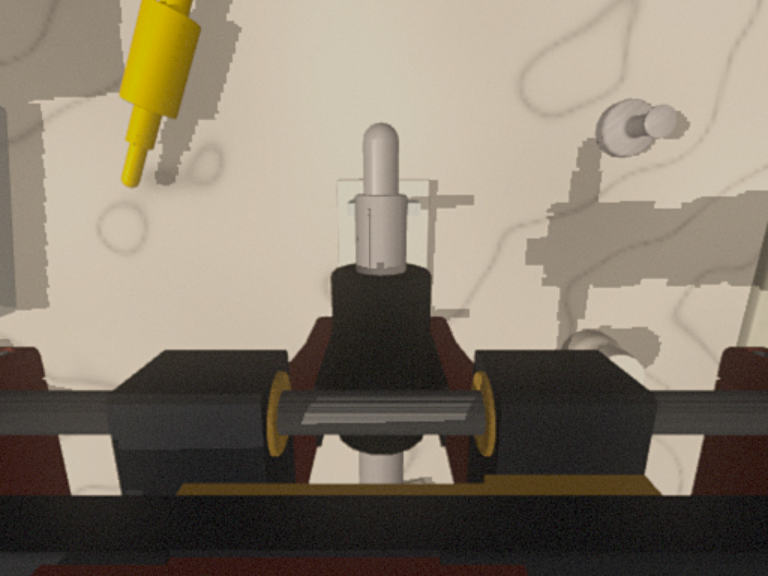

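```bash
cat >> h.py <<'E'
def tool(c,u,v,zt):
    s={'tcp_rot':[0,0,0],'ee_pos':[0,0,0]}
    return (onz(c,u,v,zt,s)*1000).round(1)
E
python3 - <<'E'
from h import *
import pickle
st,c=pickle.load(open('c4.pkl','rb'))
k=lambda x:(x+.5)/1.5-.5
for n,u,v in(('tip',380.5,123),('step',380.5,194),('sleeve end',381,270)):
    print(n,tool(c,k(u),k(v),-.019), tool(c,k(u),k(v),-.022))
print('pin w',tool(c,k(363),k(170),-.019),tool(c,k(398),k(170),-.019))
print('shaft w',tool(c,k(355),k(230),-.019),tool(c,k(407),k(230),-.019))
E
```

```text
tip [  0.1 -84.7 -19. ] [  0.1 -84.3 -22. ]
step [  0.1 -61.6 -19. ] [  0.1 -61.7 -22. ]
sleeve end [  0.2 -34.7 -19. ] [  0.2 -35.4 -22. ]
pin w [ -5.9 -69.6 -19. ] [  6.1 -69.6 -19. ]
shaft w [ -8.9 -49.2 -19. ] [  9.4 -49.2 -19. ]
```

The roller is grasped and lifted level, with the rigid tip 84.7 mm behind the TCP, so the shaft middle is within 0.4 mm of the grasp point. Now I'll carry it over to the applicator.

Call:
{"name": "send_rows", "arguments": {
  "series": [
    [[27,3,0],[0,0,0]],
    [[27,3,0],[0,0,0]],
    [[27,3,0],[0,0,0]],
    [[27,3,0],[0,0,0]],
    [[27,3,0],[0,0,0]],
    [[27,3,0],[0,0,0]],
    [[27,3,0],[0,0,0]],
    [[27,3,0],[0,0,0]],
    [[27,3,0],[0,0,0]],
    [[27,3,0],[0,0,0]],
    [[27,3,0],[0,0,0]],
    [[27,3,0],[0,0,0]]
  ],
  "squeeze": 60
}}

```text
t: 8.2
ee_pos: [0.5376, 0.13, 0.1594]
tcp_rot: [-2.203, -2.239, 0.004]
ft_force: [-0.2, -0.1, -2.5]
grip_width: 0.035
```

Call:
{"name": "send_rows", "arguments": {
  "series": [
    [[0,0,5],[0,0,-3.5]],
    [[0,0,5],[0,0,-3.5]],
    [[0,0,5],[0,0,-3.4]],
    [[0,0,0],[0,0,0]],
    [[0,0,0],[0,0,0]],
    [[0,0,0],[0,0,0]]
  ]
}}

```text
t: 8.7
ee_pos: [0.5384, 0.1287, 0.1455]
tcp_rot: [-1.994, -2.427, 0.001]
ft_force: [0.1, 0.4, -3.1]
grip_width: 0.035
```

```bash
cat > pose.py <<'E'
from h import *
import sys,pickle
P=[];F=[];T=[];Q=[]
n=int(sys.argv[1]) if len(sys.argv)>1 else 4
for i in range(n):
    st=read_state();c=camera('wrist');P.append(st['ee_pos']);F.append(st['ft_force']);T.append(st['wrist_torque']);Q.append(st['tcp_rot'])
p=np.mean(P,0)*1000;M=R.from_rotvec(st['tcp_rot']).as_matrix()
print('t',st['t'],'pos',p.round(1),'sd',(np.std(P,0)*1000).round(1),'F',np.mean(F,0).round(1),'T',np.mean(T,0).round(2),'w',round(st['grip_width']*1000,1))
y=np.degrees(np.arctan2(M[1,1],M[0,1]));print('yaw',y.round(2),'pitch',np.degrees(np.arcsin(M[2,1])).round(2))
ax=M[:,1]*1000
print('spring tip(free)',(p+.0893*ax-19*M[:,2]).round(1),'rigid tip',(p-.0847*ax-19*M[:,2]).round(1))
pickle.dump((st,c),open('last.pkl','wb'))
E
python3 pose.py 4
```

```text
t 8.85 pos [538.5 128.8 145.8] sd [0.1 0.1 0.2] F [ 0.6  0.1 -3.5] T [ 0.03  0.01 -0.  ] w 34.9
yaw 11.27 pitch 0.01
spring tip(free) [626.1 146.2 164.8] rigid tip [455.5 112.2 164.8]
```

Call:
{"name": "send_rows", "arguments": {
  "series": [
    [[1,0,10],[0,0,0]],
    [[0,0,10],[0,0,0]],
    [[0,0,10],[0,0,0]],
    [[0,0,10],[0,0,0]],
    [[0,0,10],[0,0,0]],
    [[0,0,10],[0,0,0]],
    [[0,0,10],[0,0,0]],
    [[0,0,10],[0,0,0]],
    [[0,0,0],[0,0,0]],
    [[0,0,0],[0,0,0]],
    [[0,0,0],[0,0,0]]
  ]
}}

```text
t: 9.82
ee_pos: [0.5387, 0.13, 0.0662]
tcp_rot: [1.991, 2.43, 0.001]
ft_force: [1.4, 0.0, -2.4]
grip_width: 0.0352
```

```bash
python3 pose.py 3; python3 - <<'E'
from h import *
c=camera('scene');s=cv2.cvtColor(c['image'],cv2.COLOR_RGB2BGR)
t=camera('top');tt=cv2.cvtColor(t['image'],cv2.COLOR_RGB2BGR)
import pickle
w=cv2.cvtColor(pickle.load(open('last.pkl','rb'))[1]['image'],cv2.COLOR_RGB2BGR)
a=cv2.resize(s[135:235,220:330],(396,360),interpolation=2)
b=cv2.resize(w[20:240,150:360],None,fx=1.63,fy=1.636,interpolation=2)[:360]
cv2.imwrite('pics/m5.png',np.hstack([a,b]))
E
```

```text
t 9.9167 pos [538.8 130.1  66.4] sd [0.1 0.1 0.2] F [ 0.1  0.3 -2.9] T [ 0.03 -0.03  0.03] w 35.2
yaw 11.33 pitch 0.07
spring tip(free) [626.4 147.6  85.5] rigid tip [455.8 113.4  85.3]
```

View pics/m5.png

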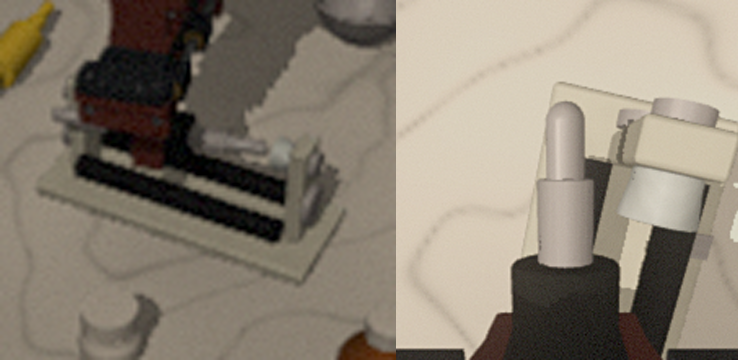

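```bash
python3 - <<'E'
from h import *
import pickle
st,c=pickle.load(open('last.pkl','rb'))
for x,y,z in((619,216,.085),(693,231,.085),(641,118,.101),(728,183,.101),(636,166,.101)): print((onz(c,150+(x-396)/1.63,20+y/1.636,z,st)*1000).round(1))
E
```

```text
[486.7 137.8  85. ]
[486.7 162.7  85. ]
[457.9 135.4 101. ]
[470.1 163.9 101. ]
[470.6 137.1 101. ]
```

Call:
{"name": "send_rows", "arguments": {
  "series": [
    [[-0.4,2,0],[0,0,0]],
    [[-0.4,2,0],[0,0,0]],
    [[-0.4,2,0],[0,0,0]],
    [[-0.4,2,0],[0,0,0]],
    [[-0.4,2,0],[0,0,0]],
    [[-0.4,2,0],[0,0,0]],
    [[0,0,0],[0,0,0]],
    [[0,0,0],[0,0,0]],
    [[0,0,0],[0,0,0]]
  ]
}}

```text
t: 10.82
ee_pos: [0.5505, 0.13, 0.0659]
tcp_rot: [-1.991, -2.43, 0.0]
ft_force: [-0.1, 0.8, -2.7]
grip_width: 0.0349
```

```bash
python3 pose.py 3
```

```text
t 10.9167 pos [550.5 130.   65.9] sd [0. 0. 0.] F [-0.4  0.5 -2.9] T [ 0.07 -0.02  0.04] w 34.8
yaw 11.34 pitch -0.02
spring tip(free) [638.  147.5  84.9] rigid tip [467.4 113.3  84.9]
```

Call:
{"name": "send_rows", "arguments": {
  "series": [
    [[-0.4,2,0],[0,0,0]],
    [[-0.4,2,0],[0,0,0]],
    [[-0.4,2,0],[0,0,0]],
    [[-0.4,2,0],[0,0,0]],
    [[0,0,0],[0,0,0]],
    [[0,0,0],[0,0,0]],
    [[0,0,0],[0,0,0]]
  ]
}}

```text
t: 11.55
ee_pos: [0.5581, 0.1301, 0.0657]
tcp_rot: [-1.99, -2.43, 0.001]
ft_force: [-3.5, -0.2, -2.4]
grip_width: 0.0351
```

```bash
python3 pose.py 4
```

```text
t 11.7 pos [558.2 130.1  65.7] sd [0.1 0.  0. ] F [-3.2  0.5 -2.7] T [0.16 0.67 0.1 ] w 34.7
yaw 11.35 pitch -0.04
spring tip(free) [645.8 147.7  84.7] rigid tip [475.2 113.4  84.8]
```

Call:
{"name": "send_rows", "arguments": {
  "series": [
    [[1.6,0.9,0],[0,0,1]],
    [[1.6,0.8,0],[0,0,1]],
    [[1.6,0.8,0],[0,0,1]],
    [[0,1.5,0],[0,0,0]],
    [[0,1.5,0],[0,0,0]],
    [[0,1.5,0],[0,0,0]],
    [[0,1.5,0],[0,0,0]],
    [[0,0,0],[0,0,0]],
    [[0,0,0],[0,0,0]],
    [[0,0,0],[0,0,0]]
  ]
}}

```text
t: 12.58
ee_pos: [0.5643, 0.1358, 0.0653]
tcp_rot: [-2.053, -2.374, 0.005]
ft_force: [-8.4, -0.6, -1.3]
grip_width: 0.0347
```

```bash
python3 pose.py 4
```

```text
t 12.7333 pos [564.3 135.8  65.3] sd [0. 0. 0.] F [-8.4 -0.6 -1.4] T [-0.01  1.6   0.07] w 35.0
yaw 8.29 pitch -0.24
spring tip(free) [652.7 148.7  83.9] rigid tip [480.5 123.6  84.6]
```

Call:
{"name": "send_rows", "arguments": {
  "series": [
    [[0,1.5,-0.3],[0,0,0]],
    [[0,1.5,-0.3],[0,0,0]],
    [[0,1.5,-0.3],[0,0,0]],
    [[0,1.5,0],[0,0,0]],
    [[0,1.5,0],[0,0,0]],
    [[0,0,0],[0,0,0]],
    [[0,0,0],[0,0,0]],
    [[0,0,0],[0,0,0]]
  ]
}}

```text
t: 13.45
ee_pos: [0.5697, 0.1365, 0.0655]
tcp_rot: [-2.052, -2.373, 0.011]
ft_force: [-11.7, -0.2, -1.4]
grip_width: 0.0349
```

```bash
python3 pose.py 4
```

```text
t 13.6 pos [569.6 136.5  65.5] sd [0. 0. 0.] F [-12.1  -0.4  -0.9] T [-0.12  2.4   0.07] w 35.2
yaw 8.3 pitch -0.48
spring tip(free) [658.2 149.5  83.7] rigid tip [486.  124.4  85.2]
```

Call:
{"name": "send_rows", "arguments": {
  "series": [
    [[0,1,0],[-0.3,0,0]],
    [[0,1,0],[-0.3,0,0]],
    [[0,0.8,0],[0,0,0]],
    [[0,0,0],[0,0,0]],
    [[0,0,0],[0,0,0]],
    [[0,0,0],[0,0,0]]
  ]
}}

```text
t: 14.15
ee_pos: [0.5715, 0.1368, 0.0651]
tcp_rot: [2.054, 2.376, -0.0]
ft_force: [-13.3, -1.6, -1.3]
grip_width: 0.0351
```

```bash
python3 pose.py 4; python3 - <<'E'
from h import *
import pickle
w=cv2.cvtColor(pickle.load(open('last.pkl','rb'))[1]['image'],cv2.COLOR_RGB2BGR)
cv2.imwrite('pics/w6.png',cv2.resize(w[40:220,190:340],None,fx=3.2,fy=3.2,interpolation=2))
E
```

```text
t 14.3 pos [571.6 136.8  65.1] sd [0. 0. 0.] F [-13.5  -1.1  -1.5] T [-0.17  2.76  0.06] w 34.8
yaw 8.3 pitch 0.03
spring tip(free) [659.9 149.7  84.1] rigid tip [487.7 124.6  84.1]
```

View pics/w6.png

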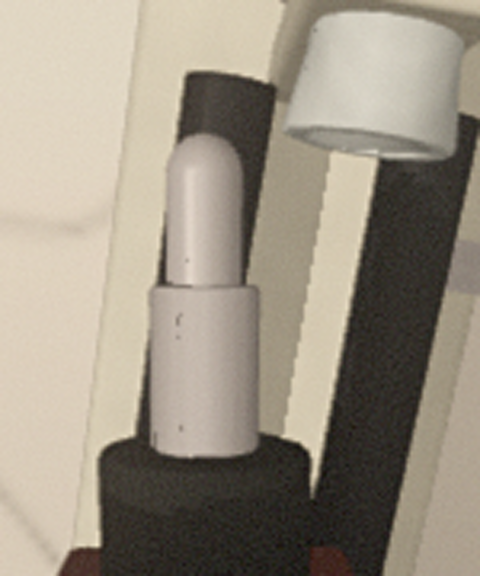

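```bash
python3 - <<'E'
from h import *
import pickle
st,c=pickle.load(open('last.pkl','rb'))
f=lambda x,y,z=-.019:tool(c,190+(x+.5)/3.2-.5,40+(y+.5)/3.2-.5,z)
for n,x,y in(('tip',205,133),('step',204,287),('sleeve',204,455),('rim L',285,132),('rim R',456,157)): print(n,f(x,y))
E
```

```text
tip [  0.2 -84.9 -19. ]
step [  0.  -61.5 -19. ]
sleeve [  0.  -33.6 -19. ]
rim L [ 12.7 -85.1 -19. ]
rim R [ 39.5 -81.4 -19. ]
```

Call:
{"name": "send_rows", "arguments": {
  "series": [
    [[0,0.7,-0.2],[0,0,0]],
    [[0,0.6,-0.2],[0,0,0]],
    [[1.27,0,0],[0,0,1]],
    [[1.27,0,0],[0,0,1]],
    [[1.27,0,0],[0,0,1]],
    [[1.27,0,0],[0,0,1]],
    [[0,0,0],[0,0,0]],
    [[0,0,0],[0,0,0]],
    [[0,0,0],[0,0,0]]
  ]
}}

```text
t: 15.1
ee_pos: [0.5718, 0.1421, 0.0653]
tcp_rot: [2.136, 2.303, -0.001]
ft_force: [-14.3, -0.4, -1.5]
grip_width: 0.0349
```

```bash
python3 pose.py 3
```

```text
t 15.2 pos [571.8 142.1  65.3] sd [0. 0. 0.] F [-14.   -0.8  -1.4] T [-0.1   2.87  0.02] w 35.4
yaw 4.3 pitch -0.02
spring tip(free) [660.9 148.8  84.3] rigid tip [487.4 135.7  84.3]
```

Call:
{"name": "send_rows", "arguments": {
  "series": [
    [[1.27,0.3,-0.3],[0,0,1]],
    [[1.27,0,-0.2],[0,0,1]],
    [[1.27,0,0],[0,0,1]],
    [[0,0,0],[0,0,0]],
    [[0,0,0],[0,0,0]]
  ]
}}

```text
t: 15.67
ee_pos: [0.5717, 0.146, 0.0657]
tcp_rot: [2.196, 2.247, -0.002]
ft_force: [-13.7, -0.1, -2.6]
grip_width: 0.0349
```

```bash
python3 pose.py 3; python3 - <<'E'
from h import *
import pickle
w=cv2.cvtColor(pickle.load(open('last.pkl','rb'))[1]['image'],cv2.COLOR_RGB2BGR)
cv2.imwrite('pics/w7.png',cv2.resize(w[40:220,190:340],None,fx=3.2,fy=3.2,interpolation=2))
E
```

```text
t 15.7667 pos [571.7 146.   65.7] sd [0. 0. 0.] F [-14.2  -0.7  -2.2] T [-0.09  2.95 -0.07] w 35.1
yaw 1.3 pitch -0.04
spring tip(free) [661.  148.   84.6] rigid tip [487.1 144.1  84.8]
```

View pics/w7.png

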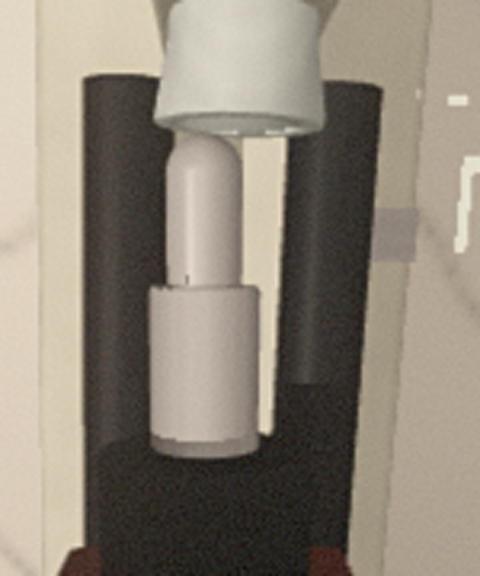

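Tip and rim are almost level, with the tip about 5.5 mm left of the cup axis, so 2° of swing remains.

Call:
{"name": "send_rows", "arguments": {
  "series": [
    [[1.27,0.2,0],[0,0,1]],
    [[1.27,0,0],[0,0,1]],
    [[0,0,0],[0,0,0]],
    [[0,0,0],[0,0,0]],
    [[0,0,0],[0,0,0]]
  ]
}}

```text
t: 16.23
ee_pos: [0.5718, 0.1486, 0.0657]
tcp_rot: [-2.235, -2.208, 0.002]
ft_force: [-13.8, 0.1, -2.2]
grip_width: 0.0348
```

```bash
python3 pose.py 3; python3 - <<'E'
from h import *
import pickle
st,c=pickle.load(open('last.pkl','rb'))
# rim by brightness profile: row just above rim mouth, and pin row
g=cv2.cvtColor(c['image'],cv2.COLOR_RGB2GRAY)
for v in (66,70,74,78,100,110): print(v,' '.join(map(str,g[v,230:302:1])))
E
```

```text
t 16.3333 pos [571.8 148.6  65.7] sd [0. 0. 0.] F [-14.1  -0.7  -2.3] T [-0.07  2.93 -0.07] w 34.7
yaw -0.7 pitch -0.04
spring tip(free) [661.2 147.5  84.6] rigid tip [487.2 149.6  84.8]
66 188 194 194 196 200 197 202 202 204 205 206 207 205 207 210 213 211 210 210 209 206 205 204 201 202 202 198 198 195 193 191 189 186 182 180 175 171 168 161 157 155 153 147 145 144 138 134 135 107 71 66 67 68 70 61 58 61 57 58 50 54 48 51 49 48 43 48 43 36 36 77 146
70 193 193 194 199 200 202 202 203 201 203 201 203 205 207 205 208 207 208 206 204 202 202 201 201 197 194 196 194 190 187 190 185 182 178 175 171 165 163 161 158 153 149 148 142 144 139 137 133 133 86 65 68 59 58 64 55 57 57 57 53 52 51 52 55 48 46 52 42 47 46 93 149
74 198 199 202 203 203 201 205 205 202 201 202 203 203 195 193 180 179 174 174 175 171 174 169 166 167 167 165 165 163 162 162 168 168 166 164 166 166 160 161 155 156 149 150 148 144 141 138 137 132 118 77 74 67 60 63 60 57 56 60 56 62 50 49 59 50 42 50 42 40 54 121 152
78 124 116 117 115 122 133 138 142 146 149 151 153 152 156 157 157 155 154 156 154 154 153 152 153 150 151 151 147 143 138 140 140 135 134 128 128 125 121 139 136 129 122 151 134 120 118 114 113 110 104 72 61 62 63 60 61 56 51 54 49 57 55 53 54 50 48 47 38 39 50 125 154
100 52 54 52 50 44 55 96 154 152 152 152 150 158 168 174 179 182 188 202 210 204 197 194 191 186 181 171 168 164 157 150 147 134 127 114 121 196 206 204 208 185 108 46 45 48 56 47 55 61 68 68 67 65 56 56 57 56 55 40 49 51 54 47 48 47 40 45 36 49 103 150 155
110 58 47 46 51 44 38 75 150 157 158 153 153 162 170 173 180 184 188 200 212 207 199 196 190 183 177 171 167 158 157 151 144 134 120 117 139 201 206 203 209 160 74 44 49 47 49 48 59 64 58 74 72 66 54 55 57 55 49 55 41 47 46 42 53 48 40 39 43 56 128 142 134
```

Aligned to within about 0.6 mm. Next I'll ease back so the rigid pin enters the near cup.

Call:
{"name": "send_rows", "arguments": {
  "series": [
    [[0,-1.2,0],[0,0,0]],
    [[0,-1.2,0],[0,0,0]],
    [[0,-1.2,0],[0,0,0]],
    [[0,-1.2,0],[0,0,0]],
    [[0,-1.2,0],[0,0,0]],
    [[0,0,0],[0,0,0]],
    [[0,0,0],[0,0,0]],
    [[0,0,0],[0,0,0]]
  ]
}}

```text
t: 17.05
ee_pos: [0.5673, 0.1487, 0.0661]
tcp_rot: [2.234, 2.206, 0.002]
ft_force: [-11.0, -1.6, -2.7]
grip_width: 0.0352
```

```bash
python3 pose.py 3
```

```text
t 17.15 pos [567.3 148.7  66.1] sd [0. 0. 0.] F [-10.8  -0.9  -2.7] T [-0.08  2.34 -0.04] w 35.5
yaw -0.72 pitch 0.13
spring tip(free) [656.6 147.6  85.3] rigid tip [482.6 149.7  84.9]
```

Call:
{"name": "send_rows", "arguments": {
  "series": [
    [[0,-1.2,0],[0,0,0]],
    [[0,-1.2,0],[0,0,0]],
    [[0,-1.2,0],[0,0,0]],
    [[0,-1.2,0],[0,0,0]],
    [[0,-1.2,0],[0,0,0]],
    [[0,0,0],[0,0,0]],
    [[0,0,0],[0,0,0]],
    [[0,0,0],[0,0,0]]
  ]
}}

```text
t: 17.87
ee_pos: [0.5628, 0.1488, 0.0665]
tcp_rot: [2.233, 2.205, 0.006]
ft_force: [-7.6, -0.3, -4.7]
grip_width: 0.0352
```

```bash
python3 pose.py 3
```

```text
t 17.9667 pos [562.8 148.8  66.5] sd [0. 0. 0.] F [-7.7 -0.6 -4.2] T [-0.13  1.71 -0.05] w 34.9
yaw -0.73 pitch 0.29
spring tip(free) [652.  147.6  85.9] rigid tip [478.1 149.9  85.1]
```

Call:
{"name": "send_rows", "arguments": {
  "series": [
    [[0,-1,0.4],[0.2,0,0]],
    [[0,-1,0.2],[0.1,0,0]],
    [[0,-1,0],[0,0,0]],
    [[0,-1,0],[0,0,0]],
    [[0,-0.7,0],[0,0,0]],
    [[0,0,0],[0,0,0]],
    [[0,0,0],[0,0,0]],
    [[0,0,0],[0,0,0]]
  ]
}}

```text
t: 18.68
ee_pos: [0.5596, 0.1489, 0.0664]
tcp_rot: [2.235, 2.206, 0.004]
ft_force: [-4.3, -1.0, -4.6]
grip_width: 0.0349
```

```bash
python3 pose.py 3
```

```text
t 18.7833 pos [559.6 148.9  66.4] sd [0. 0. 0.] F [-4.6 -0.9 -3.8] T [-0.15  1.22 -0.06] w 35.0
yaw -0.75 pitch 0.15
spring tip(free) [648.8 147.7  85.7] rigid tip [474.8 150.   85.2]
```

Call:
{"name": "send_rows", "arguments": {
  "series": [
    [[0,-0.8,0.2],[0,0,0]],
    [[0,-0.7,0],[0,0,0]],
    [[0,0,0],[0,0,0]],
    [[0,0,0],[0,0,0]],
    [[0,0,0],[0,0,0]]
  ]
}}

```text
t: 19.25
ee_pos: [0.5589, 0.149, 0.0667]
tcp_rot: [2.233, 2.206, 0.006]
ft_force: [-4.6, -1.9, -4.5]
grip_width: 0.0354
```

```bash
python3 pose.py 3; python3 - <<'E'
from h import *
import pickle
w=cv2.cvtColor(pickle.load(open('last.pkl','rb'))[1]['image'],cv2.COLOR_RGB2BGR)
cv2.imwrite('pics/w8.png',cv2.resize(w[20:220,190:340],None,fx=2.8,fy=2.8,interpolation=2))
E
```

```text
t 19.35 pos [558.9 149.   66.7] sd [0. 0. 0.] F [-4.7 -1.6 -4.9] T [-0.35  1.16 -0.17] w 34.9
yaw -0.69 pitch 0.25
spring tip(free) [648.1 147.9  86.1] rigid tip [474.2 150.   85.3]
```

View pics/w8.png

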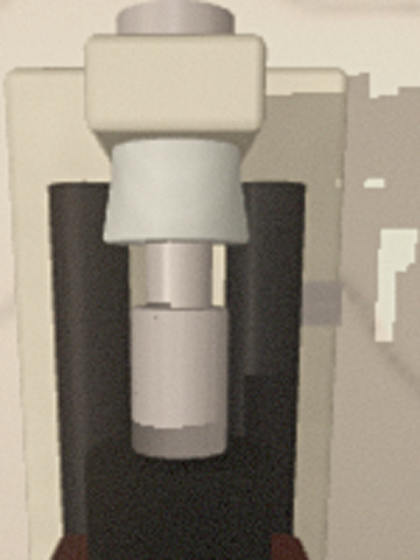

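Call:
{"name": "send_rows", "arguments": {
  "series": [
    [[0,-0.6,0.4],[0.2,0,0]],
    [[0,-0.6,0.3],[0,0,0]],
    [[0,0,0],[0,0,0]],
    [[0,0,0],[0,0,0]],
    [[0,0,0],[0,0,0]]
  ]
}}

```text
t: 19.82
ee_pos: [0.5587, 0.1492, 0.0664]
tcp_rot: [2.234, 2.207, 0.005]
ft_force: [-3.4, -3.1, -2.5]
grip_width: 0.0349
```

```bash
python3 pose.py 3
```

```text
t 19.9167 pos [558.6 149.2  66.4] sd [0. 0. 0.] F [-3.  -3.3 -2.2] T [-0.62  0.59 -0.19] w 34.9
yaw -0.69 pitch 0.16
spring tip(free) [647.9 148.1  85.7] rigid tip [473.9 150.1  85.2]
```

Call:
{"name": "send_rows", "arguments": {
  "series": [
    [[-0.6,-0.6,0],[0,0,0]],
    [[-0.2,-0.4,0],[0,0,0]],
    [[0,0,0],[0,0,0]],
    [[0,0,0],[0,0,0]]
  ]
}}

```text
t: 20.3
ee_pos: [0.5584, 0.1491, 0.0665]
tcp_rot: [2.233, 2.208, 0.008]
ft_force: [2.8, -0.5, -5.4]
grip_width: 0.0352
```

Call:
{"name": "send_rows", "arguments": {
  "series": [
    [[0,0,0],[0,0,0]],
    [[0,0,0],[0,0,0]],
    [[0,0,0],[0,0,0]],
    [[0,0,0],[0,0,0]]
  ],
  "squeeze": 5
}}

```text
t: 20.63
ee_pos: [0.558, 0.1492, 0.0664]
tcp_rot: [2.233, 2.208, 0.007]
ft_force: [5.4, 0.5, -6.0]
grip_width: 0.0362
```

```bash
python3 pose.py 3
```

```text
t 20.7333 pos [558.  149.2  66.4] sd [0. 0. 0.] F [ 5.2  0.7 -6. ] T [ 0.17 -1.14 -0.05] w 36.2
yaw -0.65 pitch 0.21
spring tip(free) [647.2 148.1  85.7] rigid tip [473.2 150.1  85.1]
```

The rigid end now bottoms out: the x force has changed sign. Releasing.

Call:
{"name": "send_rows", "arguments": {
  "series": [
    [[0,0.6,0],[0,0,0]],
    [[0,0.4,0],[0,0,0]],
    [[0,0,0],[0,0,0]],
    [[0,0,0],[0,0,0]]
  ],
  "squeeze": 3
}}

```text
t: 21.12
ee_pos: [0.5579, 0.1491, 0.0663]
tcp_rot: [-2.233, -2.209, -0.004]
ft_force: [2.3, 1.1, -1.6]
grip_width: 0.0359
```

Call:
{"name": "send_rows", "arguments": {
  "series": [
    [[0,0,0],[0,0,0]],
    [[0,0,0],[0,0,0]],
    [[0,0,0],[0,0,0]],
    [[0,0,0],[0,0,0]],
    [[0,0,0],[0,0,0]],
    [[0,0,0],[0,0,0]],
    [[0,0,0],[0,0,0]],
    [[0,0,0],[0,0,0]],
    [[0,0,0],[0,0,0]],
    [[0,0,0],[0,0,0]]
  ],
  "grip": -1
}}

```text
t: 21.95
ee_pos: [0.558, 0.1486, 0.0661]
tcp_rot: [-2.234, -2.208, -0.004]
ft_force: [-0.0, -0.5, 0.6]
grip_width: 0.0882
```

```bash
python3 pose.py 3
```

```text
t 22.05 pos [558.  148.6  66.1] sd [0. 0. 0.] F [-0.  -0.1  0.1] T [ 0.02  0.01 -0.01] w 87.9
yaw -0.67 pitch 0.09
spring tip(free) [647.3 147.5  85.3] rigid tip [473.3 149.5  85. ]
```

Released with zero force. Now I'll retreat straight up, then go to the viewing spot over both cups.

Call:
{"name": "send_rows", "arguments": {
  "series": [
    [[0,0,-10],[0,0,0]],
    [[0,0,-15],[0,0,0]],
    [[0,0,-20],[0,0,0]],
    [[0,0,-20],[0,0,0]],
    [[0,0,-20],[0,0,0]],
    [[0,0,-20],[0,0,0]],
    [[0,0,-20],[0,0,0]],
    [[0,0,-20],[0,0,0]],
    [[0,0,-20],[0,0,0]],
    [[0,0,-10],[0,0,0]]
  ]
}}

```text
t: 22.93
ee_pos: [0.5587, 0.1483, 0.2444]
tcp_rot: [2.234, 2.207, 0.009]
ft_force: [-0.0, 0.1, -0.1]
grip_width: 0.0876
```

Call:
{"name": "send_rows", "arguments": {
  "series": [
    [[0,20,0],[0,0,0]],
    [[0,20,0],[0,0,0]],
    [[0,20,0],[0,0,0]],
    [[0,0,0],[0,0,0]],
    [[0,0,0],[0,0,0]],
    [[0,0,0],[0,0,0]],
    [[0,0,0],[0,0,0]]
  ]
}}

```text
t: 23.52
ee_pos: [0.6168, 0.1476, 0.2411]
tcp_rot: [-2.234, -2.208, -0.003]
ft_force: [-0.5, -0.1, -0.1]
grip_width: 0.0878
```

```bash
python3 pose.py 3; python3 - <<'E'
from h import *
import pickle
w=cv2.cvtColor(pickle.load(open('last.pkl','rb'))[1]['image'],cv2.COLOR_RGB2BGR)
s=cv2.cvtColor(camera('scene')['image'],cv2.COLOR_RGB2BGR)
a=cv2.resize(cv2.rotate(w[20:240,190:310],0),None,fx=3.6,fy=3.6,interpolation=2)[60:360]
b=cv2.resize(s[150:220,200:338],(792,300),interpolation=2)
cv2.imwrite('pics/f.png',np.vstack([a,b]))
E
```

```text
t 23.6167 pos [616.9 147.7 241.2] sd [0.1 0.  0.1] F [-0.3 -0.  -0.5] T [0.05 0.02 0.01] w 87.6
yaw -0.64 pitch 0.07
spring tip(free) [706.1 146.7 260.3] rigid tip [532.2 148.6 260.1]
```

View pics/f.png

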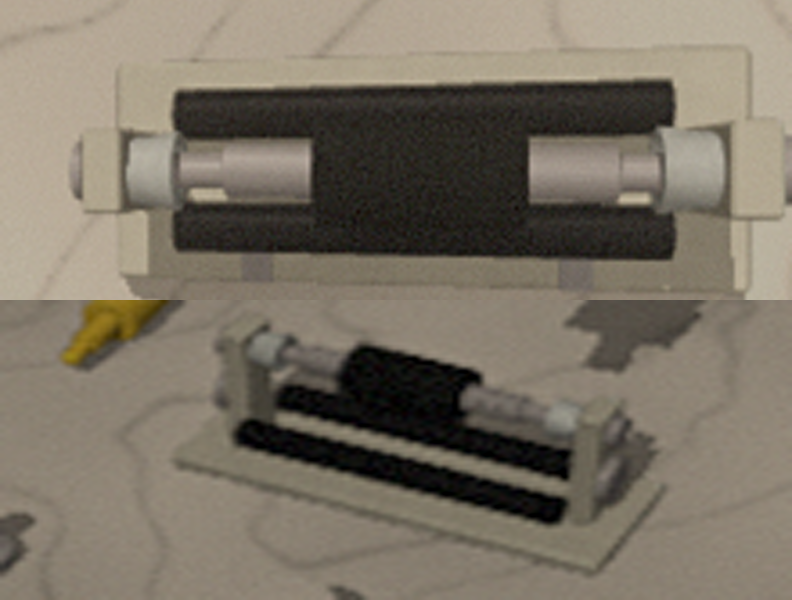

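```bash
python3 - <<'E'
from h import *
import pickle
st,c=pickle.load(open('last.pkl','rb'))
def W(x,y,z): return (onz(c,190+(y+60.5)/3.6-.5,20+219-(x+.5)/3.6+.5,z,st)*1000).round(1)
for n,x,y,z in(('far cheek in',121,170,.101),('far rim',182,168,.085),('far step',222,168,.085),('near step',619,172,.085),('near rim',656,170,.085),('near cheek in',731,165,.101)): print(n,W(x,y,z))
t=camera('top')
for n,cc,p in(('top',t,[.559,.1487,.103]),): print(pix(cc,p))
d=pickle.load(open('c0.pkl','rb'))[1]
df=np.abs(t['image'].astype(int)-d['top']['image']).max(2)>40
n,l,s,ce=cv2.connectedComponentsWithStats(df.astype(np.uint8))
print([(s[i].tolist()) for i in range(1,n) if s[i,4]>25])
E
```

```text
far cheek in [648.2 147.7 101. ]
far rim [631.9 147.3  85. ]
far step [618.1 147.5  85. ]
near step [495.7 150.3  85. ]
near rim [485.4 149.8  85. ]
near cheek in [469.3 148.5 101. ]
[211.14883594 192.77418077]
[[195, 113, 12, 5, 35], [154, 118, 99, 257, 12892], [203, 164, 7, 62, 372], [211, 168, 5, 58, 114], [93, 172, 17, 20, 253], [17, 175, 76, 26, 1091], [123, 175, 38, 22, 507], [322, 181, 21, 62, 649], [314, 184, 6, 14, 65], [219, 187, 6, 39, 164], [310, 201, 10, 28, 235], [28, 203, 13, 15, 125], [42, 227, 17, 15, 180], [315, 233, 7, 11, 54], [21, 251, 15, 15, 161], [7, 275, 36, 47, 1358], [80, 349, 83, 33, 1353], [226, 361, 14, 23, 47]]
```

```bash
python3 -c "
from cell import *
print(finish_job())"
```

```text
the job is handed in; nothing more can be done
None
```

The roller is fitted in the label applicator, and I handed the job in at about 24 s of the 64 s allowed. I took it from the rest and put its spring end in the far cup at a 12° yaw. I then compressed it about 16 mm, swung the rigid end behind the near rim, let the spring push it home, and released.

**Forces:** the highest contact force in my spot readings was about 14 N, against the 25 N limit. I only sampled between moves, so a brief peak between readings could have gone unseen. After opening, the gripper read 0 N.

**Seating:** in the last pictures the roller lies in line with both cups and looks level.
- Near pin: 10.3 mm is showing, against 11 mm expected when fully home.
- Far pin: 13.8 mm is showing, against 15 mm expected.
- The same picture measured the 120 mm shaft as 122.4 mm, so both differences are within the picture's error.

**Bystanders:** nothing suggested the arm touched the other things on the bench. My before-and-after comparison of the top view did not settle it, because the arm and its shadows changed much of the picture.

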